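# Half-open the coolant valve and check the filled mould's temperature

## Task

Chill the filled ice-pop mould: turn the coolant valve's lever to half open (45 degrees), then pick up the infrared thermometer and take the temperature of the mould that has sticks in it: point the thermometer's window squarely at the round patch on that mould's sloping front from about 100 mm away, without touching the mould, and hold it still there for two seconds. Then set the thermometer back down in the tray window down, as it lay, without dropping it, and let go; do not knock over the bottle or the cup of sticks.

Things in the scene. Friction and masses are not known exactly. Their poses are not given: they have to be found in the camera images.
- valve_lever (a joint): Opening angle of the coolant valve's lever in rad: 0 = closed (stop), pi/2 = fully open (stop), 0.785 = half open. The value grows as the lever turns clockwise seen from above. Stiff (0.2 N m), stays where left. Closed, the lever stands square across its grey pipe; fully open, along it.
- valve_axis (a point): Point on the valve's upright turning axis, at the height of the middle of the lever's grip (89 mm above the table). The valve is fixed to the table, on a pipe run 180 mm long whose top is 48 mm above the table (brass body in the middle: 60 mm).
- lever_grip (a point): Centre of the lever's grey grip sleeve, 85 mm out from the turning axis, 89 mm above the table. The sleeve is a level bar 70 mm long (pointing away from the axis), 14 mm wide and 22 mm high, with nothing under it but the table or the pipe (top at 48 mm). The line from valve_axis to lever_grip is the direction of the lever.
- thermo: Infrared thermometer, loose, 0.15 to 0.31 kg, lying in the tray on its head and foot: white, like a telephone handset, 172 mm long, 60 mm high. Origin: on its underside's level, below mid-handle; x along the handle to the round head, z up as it lies. Handle: bar along x, 30 mm wide (y), 26 mm high, its centre 43 mm above the underside. Head: 50 mm across, axis at x = +65 mm.
- handle (a point): Centre of the thermometer's handle, at x = -10, y = 0, z = 43 mm of the thermometer; same axes. The handle is free to grip from x = -55 to +38 mm, with 30 mm of free space under it. Behind it is the other foot, a grey block at x = -70 mm, 24 by 36 mm, 34 mm high. Centre of mass close to x = +4 mm.
- window (a point): The thermometer's round window, in the middle of the underside of its head (x = +65, y = 0, z = 0 of the thermometer); axes as the thermometer's. It looks along the thermometer's -z, so straight down as it lies.
- patch: The round matt black measuring patch (70 mm across) on the sloping front of the mould with sticks. Origin: centre of its outer face, about 88 mm above the table. z points out of the face, square to it and 40 degrees from vertical, up and towards the robot's side; x points up the slope, y sideways.
- mould_full: The filled mould, fixed: a steel block 180 mm deep (x), 150 mm wide (y), 130 mm high at the back, with a front sloping down to 40 mm height at its -x edge and six wooden sticks standing out of its top to 185 mm. Origin: centre of its underside.
- mould_empty: The empty mould, fixed: same block with the same patch, but no sticks. Not to be measured. Either mould can be on the left. Origin: centre of its underside.
- tray: Shallow blue tray, fixed, 160 mm (x) by 250 mm (y), walls 4 mm thick and 16 mm high, floor 4 mm above the table. Origin: centre of its underside. The thermometer lies in it roughly along its y.
- bottle: White bottle standing on the table, 66 mm across, 190 mm high. Origin: centre of its underside.
- stick_cup: Steel cup with wooden sticks standing on the table, 80 mm across, 130 mm high in all. Origin: centre of its underside.
Things that resemble listed ones, but are neither listed nor needed, are in the scene too. What is shaped like the thermo but yellow is not meant.

How it is judged:
By the outcome, as a careful person would: the job done as asked, in the order asked, and still so for the second after the job is handed in, with the robot touching nothing.
It also fails if it takes over 64 s, if anything falls off the work surface, if the arm or the gripper's body presses on something with over 40 N, if the wrist force passes 120 N, or if a joint passes its speed limit or range.

## Robot

A 7-joint arm with a two-finger parallel gripper is mounted at the origin on the work surface. World frame = base frame: x ahead of the robot, y to its left, z up, the work surface at z = 0. Lengths are in m, angles in rad, forces in N, time in s.
With the tool pointing down it reaches from about 0.425 to 0.875 m from the base axis. Payload 4.7 kg.
Tool frame: the origin (TCP) lies on the centre line of the jaws, within the pads' length; the fingertips stand 19 mm ahead of it and the grasp point (between the pads) is the TCP; x points along the fingers, z is the direction in which the jaws open and shut, and the axes are right-handed (so a half turn about x gives the same grasp; the last joint's range is limited). The gripper opens to 87 mm and grips with 3 to 60 N. Pads are 19 mm wide; open, the fingers measure 117 mm over their backs; the gripper's body (75 mm by 190 mm) begins 51 mm behind the grasp point.
Start: joints at [1.231, 0.321, -0.07, 1.45, 0.023, 1.371, -0.057], TCP at [0.225, -0.61, 0.242] pointing down, gripper open.
Joint ranges: [-2.86, 2.86], [-0.3, 2.09], [-1.38, 1.24], [0.06, 2.45], [-1.56, 4.7], [0.09, 2.05], [-2.69, 2.69]. Speed limits (rad/s): [2.57, 2.57, 3.14, 3.14, 3.14, 3.14, 3.14].

## Interface

Orientations are given as a rotation vector (axis times angle).
In Python, from bench import get_state, get_image, camera_info, close_job gives the robot as it stands.
- The arm moves only by the tool jog_arm, never from a script. Its argument "targets" is a list of rows, each a list of 7 numbers: the turn, a rotation vector about the tool's x, y, z in degrees, then the shift along the tool's x, y, z in cm, then the finger opening in cm, from 0 to 8.7. In form: [[wx, wy, wz, tx, ty, tz, jaw], ...]. A call has 1 to 10 rows; each row shifts and turns the commanded pose from where the row before left it, along the tool's axes as they then stand; what a row does not reach is not made up. A row lasts 1/8 s, in which the tool goes at most 62.5 mm and 10.7 degrees, less where a joint would pass 70% of its speed; a pose out of reach is approached as far as the arm can. A call is refused whole if a number of a shift passes 6.25 or a number of a turn 10.7, either way. A call with a gripper value outside its range is refused whole. The fingers move at their own pace and stop on an object; "squeeze" is the grip in N (left out, the last holds). Time passes only in rows, so rows that do not move let the fingers close. It gives the time, the measured TCP pose, the force and the opening at its end, in the units of the state.
- get_state(): the state, without advancing time (a new reading comes with each control period).
- get_image(name): name is "scene" or "side" or "wrist"; returns (picture, depth): 480x640x3 uint8, red, green, blue; 480x640 float32, m along the optical axis (not along the pixel's ray), 0 where there is no reading.
- camera_info(name): a dict with "intrinsics" (3x3 intrinsics, pixels), "world_from_camera" (4x4, takes a point from camera to world coordinates); the wrist camera has in their place "mount" (4x4, takes a point from camera to tool coordinates, whose origin is the TCP and whose axes are the tool frame's). Camera axes: x right, y up, looking along -z (the intrinsics and any distortion apply to the point x, -y, -z); pixel columns grow to the right and rows downward; lengths in m; the calibration is good to about 2 mm. A picture is of the moment at which its call begins: read the wrist's pose just before it. camera_info takes no time and is no camera call.
- close_job(): hands the job in, once; it reports no verdict.
The state is a dict: "time": time; "joint_positions": joint angles; "qd": joint speeds; "joint_torque": joint torques, N m; "position": TCP position; "tool_rot": TCP orientation; "ft_force": force on the tool from outside, world axes, zero at the start; "torque": the same for the moment, N m; "grip_width": opening from 0.0 (shut) to 1.0 (fully open).
Only numpy, scipy, OpenCV 4.12 (cv2) and the standard library are available. Lean on these libraries where they do the work, as an engineer would, in place of code of your own. Each camera call takes 0.05 s, during which the arm holds its last target.

## Working session

There is one attempt and no reset: what is moved stays moved. The work goes in short steps, Python scripts to look and compute and a tool call to move; the robot and the scene stay as the last step left them, time stands still between calls to the robot, and variables do not carry over. Pictures are saved under pics/ and viewed, and the job is handed in when it is done.

Besides the shell and the picture viewer there is one more tool, called after ">>>" as a command line: name --pt "numbers of a row" for each row, then --argument value for the rest. jog_arm: Moves the arm, as the interface text tells. Its arguments: {"type":"object","properties":{"targets":{"type":"array"},"squeeze":{"type":"number"}},"required":["targets"]}

```bash
mkdir -p pics; ls
python3 - <<'E'
from bench import *
import cv2
s=get_state();print(s)
for n in("scene","side"):
    im,d=get_image(n);cv2.imwrite(f"pics/{n}0.png",im[:,:,::-1])
    import numpy as np
    np.savez(f"{n}0.npz",im=im,d=d)
    print(n,camera_info(n))
print(camera_info("wrist"))
E
```

```text
pics
{'time': 0.0, 'joint_positions': array([ 1.23110033,  0.3218152 , -0.07009867,  1.45165725,  0.02257716,
        1.37078893, -0.05692197]), 'qd': array([ 0.00049333,  0.00109162, -0.00039762, -0.00018489, -0.00116666,
        0.00080357, -0.00033959]), 'joint_torque': array([-1.70156400e-04, -4.91291785e+01, -4.04079678e-01, -3.12535036e+01,
       -6.39421446e-02,  4.36438539e-02,  1.85059243e-04]), 'position': array([ 0.22499418, -0.60927592,  0.24047555]), 'tool_rot': array([ 0.94579709,  1.3576869 , -0.94411581]), 'ft_force': array([ 0.60330047, -0.05523904, -0.55550807]), 'torque': array([ 0.0302348 , -0.00254593,  0.01655476]), 'grip_width': 0.9996280704528373}
scene {'intrinsics': array([[582.78209926,   0.        , 315.86160405],
       [  0.        , 582.78209926, 240.54420444],
       [  0.        ,   0.        ,   1.        ]]), 'world_from_camera': array([[ 0.37937893, -0.54953712,  0.74436589,  1.58600114],
       [ 0.92515698,  0.23617422, -0.29716376, -0.41449675],
       [-0.01249752,  0.80139297,  0.59800763,  0.96476656],
       [ 0.        ,  0.        ,  0.  
[... 382 characters left out ...]
6e+00],
       [-2.57309117e-04,  8.61181190e-01,  5.08298035e-01,
         7.28072916e-01],
       [ 0.00000000e+00,  0.00000000e+00,  0.00000000e+00,
         1.00000000e+00]])}
{'intrinsics': array([[359.78939576,   0.        , 318.66596741],
       [  0.        , 359.78939576, 237.61976804],
       [  0.        ,   0.        ,   1.        ]]), 'mount': array([[-5.04237186e-04,  2.91242016e-01, -9.56649274e-01,
        -1.43230921e-01],
       [-8.29716056e-04,  9.56648945e-01,  2.91242353e-01,
         8.20661663e-02],
       [ 9.99999529e-01,  9.40602487e-04, -2.40729795e-04,
        -6.31885888e-04],
       [ 0.00000000e+00,  0.00000000e+00,  0.00000000e+00,
         1.00000000e+00]])}
```

View pics/scene0.png

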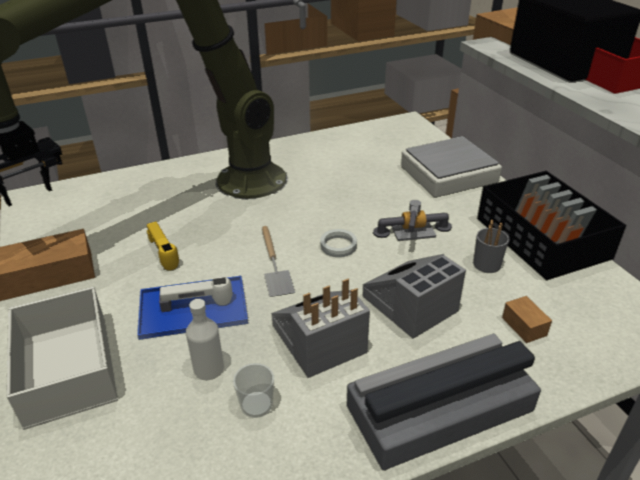

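View pics/side0.png

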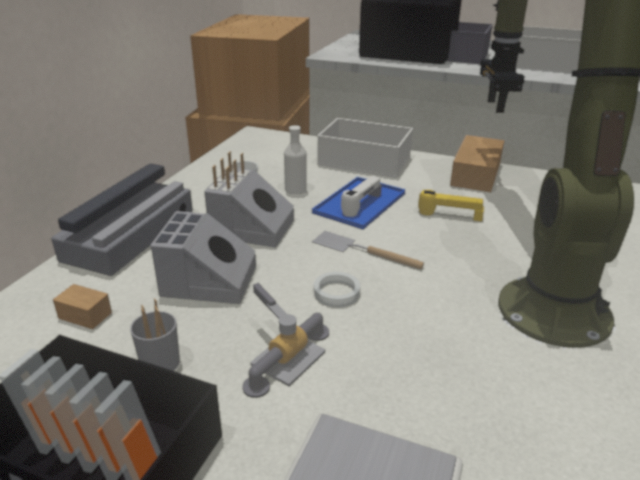

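The scene view shows the white thermometer in the blue tray at (195,292). A yellow lookalike is at (163,246). The mould with sticks is at (325,325), the empty mould at (420,290), the valve at (412,222), the bottle at (205,340) and the stick cup at (490,248). The side view shows the lever from (288,325) to (262,292). Next I'll take enlarged crops and measure.

```bash
cat > h.py <<'E'
import numpy as np, cv2
from bench import *
from scipy.spatial.transform import Rotation as R
CI={n:camera_info(n) for n in("scene","side","wrist")}
def cloud(n,d,T=None):
    K=CI[n]["intrinsics"]
    if T is None: T=CI[n]["world_from_camera"]
    v,u=np.mgrid[:480,:640]
    P=np.stack([(u-K[0,2])/K[0,0]*d,-(v-K[1,2])/K[1,1]*d,-d],-1)
    W=P@T[:3,:3].T+T[:3,3]; W[d<=0]=np.nan
    return W
def load(n):
    z=np.load(n+".npz"); return z["im"],z["d"]
def toolT(s):
    T=np.eye(4);T[:3,:3]=R.from_rotvec(s["tool_rot"]).as_matrix();T[:3,3]=s["position"];return T
def px(n,W,T=None):
    K=CI[n]["intrinsics"]
    if T is None: T=CI[n]["world_from_camera"]
    p=(np.asarray(W)-T[:3,3])@T[:3,:3]
    return np.array([K[0,0]*p[...,0]/-p[...,2]+K[0,2],-K[1,1]*p[...,1]/-p[...,2]+K[1,2]]).T
E
python3 - <<'E'
from h import *
for n in("scene","side"):
    im,d=load(n+"0");W=cloud(n,d);np.save(n+"W.npy",W)
    pts={"scene":{"lever":(413,205),"brass":(413,220),"th_head":(222,290),"th_foot":(168,292),"bottle":(199,305),"cup":(490,240),"full":(320,322),"empty":(430,280),"yellow":(163,246),"table":(250,430)},
     "side":{"lev end":(262,292),"lev base":(288,325),"head":(350,203),"foot":(375,185),"patch":(265,201),"patchE":(222,248),"cup":(155,330),"bottle":(295,160)}}[n]
    for k,(u,v) in pts.items(): print(n,k,np.round(W[v,u],3))
im,_=load("side0")
a=cv2.resize(im[270:400,220:350],None,fx=4,fy=4,interpolation=2)
im,_=load("scene0")
b=cv2.resize(im[260:340,130:260],None,fx=4,fy=4,interpolation=2)
cv2.imwrite("pics/c1.png",a[:,:,::-1]);cv2.imwrite("pics/c2.png",b[:,:,::-1])
c=np.load("sideW.npy")
E
```

```text
scene lever [0.455 0.323 0.093]
scene brass [0.527 0.28  0.101]
scene th_head [ 0.547 -0.239  0.056]
scene th_foot [ 0.511 -0.358  0.061]
scene bottle [ 0.724 -0.317  0.188]
scene cup [0.651 0.435 0.075]
scene full [ 0.806 -0.097  0.132]
scene empty [0.78  0.174 0.131]
scene yellow [ 0.326 -0.336  0.06 ]
scene table [ 0.901 -0.284 -0.   ]
side lev end [0.52  0.291 0.1  ]
side lev base [0.439 0.352 0.094]
side head [ 0.519 -0.214  0.047]
side foot [ 0.487 -0.333  0.052]
side patch [ 0.693 -0.07   0.087]
side patchE [0.677 0.168 0.089]
side cup [0.68  0.411 0.051]
side bottle [ 0.71  -0.292  0.106]
```

View pics/c1.png

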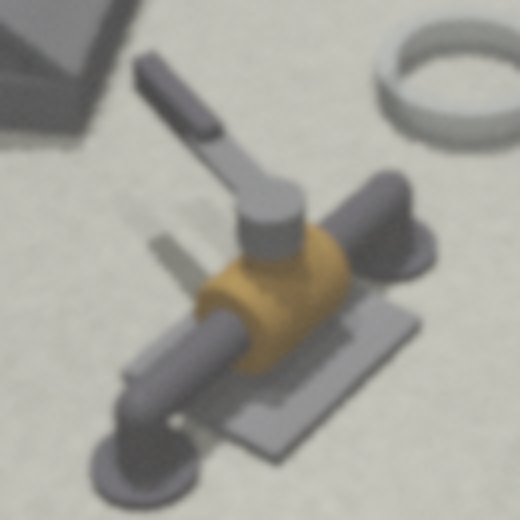

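View pics/c2.png

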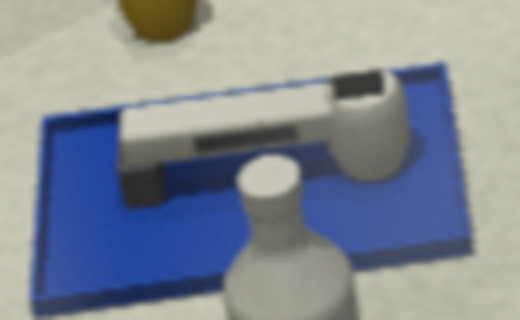

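The crops confirm two things. The side view shows the valve lever square across the pipe, i.e. closed, with its grip end pointing up-left. The scene view shows the white thermometer in the tray, head at right and grey foot at left. Next I'll fit positions.

Run:
```python
from h import *
def pca(p):
    c=p.mean(0);u,s,v=np.linalg.svd(p-c,full_matrices=False);return c,v,s/np.sqrt(len(p))
Ws={n:np.load(n+"W.npy").reshape(-1,3) for n in("scene","side")}
Is={n:load(n+"0")[0].reshape(-1,3).astype(int) for n in("scene","side")}
def box(W,lo,hi): return ((W>lo)&(W<hi)).all(1)
for n in Ws:
    W=Ws[n];I=Is[n]
    print("==",n)
    m=box(W,[.36,.22,.08],[.62,.45,.12]);p=W[m]
    print("lever+hub",len(p),np.round(p.min(0),3),np.round(p.max(0),3)); 
    c,v,s=pca(p[:,:2]);print(np.round(c,3),np.round(v[0],3),"deg",np.degrees(np.arctan2(v[0,1],v[0,0])))
    g=p[(I[m].sum(1)<300)&(p[:,0]>.47)]
    if len(g)>5:
        c,v,s=pca(g[:,:2]);print("dark grip",len(g),np.round(g.mean(0),3),np.round(v[0],3),"ext",np.round(np.ptp((g[:,:2]-c)@v.T,axis=0),3))
    m=box(W,[.3,.2,.03],[.6,.5,.056]);p=W[m];c,v,s=pca(p[:,:2]);print("pipe",len(p),np.round(c,3),np.round(v[0],3),s,"deg",np.degrees(np.arctan2(v[0,1],v[0,0])))
    # blue tray
    t=box(W,[.35,-.5,-.01],[.7,-.1,.03])&(I[:,2]>I[:,0]*1.7)&(I[:,2]>60)
    p=W[t];r=cv2.minAreaRect((p[:,:2]*1000).astype(np.float32));print("tray",len(p),r)
    t=box(W,[.4,-.45,.035],[.65,-.15,.075]);p=W[t];print("thermo",len(p),np.round(p.min(0),3),np.round(p.max(0),3))
    r=cv2.minAreaRect((p[:,:2]*1000).astype(np.float32));print(r)
    tt=p[p[:,2]>.055];c,v,s=pca(tt[:,:2]);print("top",len(tt),np.round(tt.mean(0),3),np.round(v[0],3))
    for nm,lo,hi in(("full",[.6,-.25,.015],[.95,.03,.125]),("empty",[.6,.05,.015],[.95,.28,.125])):
        b=box(W,lo,hi)&(I.sum(1)<170);p=W[b]
        # front sloped face plane by ransac: all mould points
        print(nm,"dark",len(p))
        if len(p)>50:
            med=np.median(p,0);p=p[np.linalg.norm(p-med,axis=1)<.045];c,v,s=pca(p);print(" patch c",np.round(c,4),"n",np.round(v[2]*np.sign(v[2,2]),3),s,"tilt",np.degrees(np.arccos(abs(v[2,2]))),np.degrees(np.arctan2(v[2,1],v[2,0])))
    for nm,lo,hi in(("fulltop",[.6,-.25,.126],[.95,.03,.136]),("emptytop",[.6,.05,.126],[.95,.28,.136]),("bottle",[.6,-.42,.03],[.85,-.22,.13]),("bneck",[.6,-.42,.17],[.85,-.22,.2]),("cup",[.55,.35,.03],[.8,.5,.08])):
        p=W[box(W,lo,hi)]
        if len(p)>5: r=cv2.minAreaRect((p[:,:2]*1000).astype(np.float32));print(nm,len(p),np.round(r[0],1),np.round(r[1],1),r[2],"zmax",p[:,2].max())
```

```text
== scene
lever+hub 247 [0.429 0.26  0.08 ] [0.62  0.447 0.103]
[0.495 0.31 ] [ 0.996 -0.092] deg -5.262209639885082
dark grip 131 [0.529 0.292 0.095] [-0.521 -0.853] ext [0.201 0.085]
pipe 653 [0.436 0.347] [ 0.388 -0.922] [0.07950054 0.03981727] deg -67.18592233166692
tray 2815 ((519.8026123046875, -310.20086669921875), (247.16867065429688, 170.70529174804688), 78.78346252441406)
thermo 1144 [ 0.481 -0.382  0.035] [ 0.553 -0.213  0.069]
((509.64166259765625, -296.8990173339844), (170.5178985595703, 50.415409088134766), 74.91326904296875)
top 689 [ 0.516 -0.292  0.061] [-0.224 -0.975]
full dark 188<stdin>:3: RuntimeWarning: Mean of empty slice.
  ret = um.true_divide(
Traceback (most recent call last):
IndexError: index 2 is out of bounds for axis 0 with size 0
```

```bash
python3 - <<'E' 2>/dev/null
from h import *
def pca(p):
    c=p.mean(0);u,s,v=np.linalg.svd(p-c,full_matrices=False);return c,v,s/np.sqrt(len(p))
Ws={n:np.load(n+"W.npy").reshape(-1,3) for n in("scene","side")}
Is={n:load(n+"0")[0].reshape(-1,3).astype(int) for n in("scene","side")}
def box(W,lo,hi): return ((W>lo)&(W<hi)).all(1)
for n in Ws:
    W=Ws[n];I=Is[n]
    print("==",n)
    m=box(W,[.40,.24,.08],[.56,.37,.12]);p=W[m]
    c,v,s=pca(p[:,:2]);print("lever",len(p),np.round(p.min(0),3),np.round(p.max(0),3),np.round(c,3),np.round(v[0],3),"deg",np.degrees(np.arctan2(v[0,1],v[0,0])))
    m=box(W,[.33,.25,.03],[.54,.45,.056]);p=W[m];c,v,s=pca(p[:,:2]);print("pipe",len(p),np.round(c,3),np.round(v[0],3),s,"deg",np.degrees(np.arctan2(v[0,1],v[0,0])))
    m=box(W,[.33,.25,.0],[.54,.45,.079])&(I[:,0]>I[:,2]*1.8);print("brass",m.sum(),W[m].mean(0))
    t=box(W,[.35,-.5,-.01],[.7,-.1,.03])&(I[:,2]>I[:,0]*1.7)&(I[:,2]>60)
    p=W[t];r=cv2.minAreaRect((p[:,:2]*1000).astype(np.float32));print("tray",len(p),r)
    t=box(W,[.4,-.45,.035],[.65,-.15,.075]);p=W[t]
    r=cv2.minAreaRect((p[:,:2]*1000).astype(np.float32));print("thermo",len(p),r)
    tt=p[p[:,2]>.055];c,v,s=pca(tt[:,:2]);print("top",len(tt),np.round(tt.mean(0),3),np.round(v[0],3))
    for nm,lo,hi in(("fulltop",[.6,-.25,.126],[.95,.03,.136]),("emptytop",[.6,.05,.126],[.95,.28,.136]),("bottle",[.6,-.42,.03],[.85,-.22,.13]),("bneck",[.6,-.42,.17],[.85,-.22,.2]),("cup",[.55,.35,.03],[.8,.5,.08])):
        p=W[box(W,lo,hi)]
        if len(p)>5: r=cv2.minAreaRect((p[:,:2]*1000).astype(np.float32));print(nm,len(p),np.round(r[0],1),np.round(r[1],1),r[2],"zmax",p[:,2].max())
W=Ws["side"];I=Is["side"]
im,_=load("side0")
# patch: dark blob
for nm,(u,v) in {"full":(265,201),"empty":(222,248)}.items():
    g=im.sum(2).astype(int); mask=(g<g[v,u]+60).astype(np.uint8)
    n_,lab=cv2.connectedComponents(mask)
    b=lab==lab[v,u];b2=cv2.erode(b.astype(np.uint8),np.ones((3,3)))>0
    ys,xs=np.nonzero(b);print(nm,b.sum(),xs.min(),xs.max(),ys.min(),ys.max(),g[v,u])
    p=np.load("sideW.npy")[b];p=p[np.isfinite(p).all(1)];c,vv,s=pca(p);q=vv[2]*np.sign(vv[2,2]);print(np.round(c,4),np.round(q,3),s,np.degrees(np.arccos(q[2])),np.degrees(np.arctan2(q[1],q[0])))
E
```

```text
== scene
lever 234 [0.429 0.26  0.08 ] [0.55  0.349 0.103] [0.488 0.304] [ 0.821 -0.571] deg -34.800060236802516
pipe 510 [0.456 0.336] [-0.244 -0.97 ] [0.05299021 0.00860938] deg -104.13906836930984
brass 243 [0.4601361  0.32974044 0.04590967]
tray 2815 ((519.8026123046875, -310.20086669921875), (247.16867065429688, 170.70529174804688), 78.78346252441406)
thermo 1144 ((509.64166259765625, -296.8990173339844), (170.5178985595703, 50.415409088134766), 74.91326904296875)
top 689 [ 0.516 -0.292  0.061] [-0.224 -0.975]
fulltop 1369 [783.  -66.7] [ 80.3 151.2] 5.019881248474121 zmax 0.13598726726611898
emptytop 1525 [761.2 185.7] [ 80.4 153.3] 14.01487922668457 zmax 0.13598871683219604
bottle 1959 [ 778.5 -288. ] [186.3  75.4] 26.559255599975586 zmax 0.12996732489519958
bneck 218 [ 720.9 -321.8] [31.4 28.8] 3.1405038833618164 zmax 0.19464509130140395
cup 703 [656.8 432.3] [76.9 85.3] 65.3528823852539 zmax 0.07997241325543303
== side
lever 722 [0.43  0.264 0.08 ] [0.547 0.355 0.104] [0.48  0.317] [-0.827  0.562] deg 145.83924150712903
pipe 1265 [0.443 0.358] [0.269 0.963] [0.05559488 0.009
[... 355 characters left out ...]
777.4 -61. ] [ 86.3 157.7] 5.802736759185791 zmax 0.13592409459450405
emptytop 1439 [758.5 190.8] [ 81.6 154.7] 14.089454650878906 zmax 0.13592055238114142
bottle 836 [ 764.2 -284.4] [165.4  55.7] 14.972742080688477 zmax 0.12985723442342434
bneck 107 [ 718.5 -312.6] [28.5 30.2] 19.733007431030273 zmax 0.19460068914453976
cup 1370 [656.8 439.3] [77.  79.6] 28.383529663085938 zmax 0.07996368594253511
full 318 253 274 189 210 167
[ 0.695  -0.0677  0.0902] [-0.643 -0.09   0.761] [0.01713191 0.01649485 0.00160843] 40.476388419815166 -172.0648021266312
empty 449 209 234 237 261 142
[0.6751 0.1732 0.0906] [-0.626 -0.161  0.763] [0.01669673 0.01653921 0.00139696] 40.27045271093088 -165.6004949341932
```

```bash
cat >> h.py <<'E'
def plan(goals, s=None, T0=None, dmax=6.0, amax=10.0, jaw=8.7):
    """goals: list of (pos,Rmat). prints rows in tool axes"""
    T=toolT(s or get_state()) if T0 is None else T0
    p,M=T[:3,3].copy(),T[:3,:3].copy()
    for gp,gM in goals:
        gp=np.array(gp)
        rv=R.from_matrix(M.T@gM).as_rotvec(degrees=True)
        n=int(max(np.ceil(np.linalg.norm(gp-p)*100/dmax),np.ceil(np.linalg.norm(rv)/amax),1))
        p0,M0=p.copy(),M.copy()
        for i in range(1,n+1):
            tp=p0+(gp-p0)*i/n; tM=M0@R.from_rotvec(rv*i/n,degrees=True).as_matrix()
            w=np.round(R.from_matrix(M.T@tM).as_rotvec(degrees=True),1); t=np.round(M.T@(tp-p)*100,2)
            p=p+M@t/100; M=M@R.from_rotvec(w,degrees=True).as_matrix()
            print("["+",".join(f"{x:g}" for x in list(w+0.)+list(t+0.)+[jaw])+"],")
        print("  #->",np.round(p,3))
    return p,M
def down(zdir_deg):
    """tool x down, tool z at heading zdir"""
    a=np.radians(zdir_deg);x=np.array([0,0,-1.]);z=np.array([np.cos(a),np.sin(a),0]);return np.stack([x,np.cross(z,x),z],1)
E
python3 - <<'E'
from h import *
T=toolT(get_state());print(np.round(T,3)); z=T[:3,2];print(np.degrees(np.arctan2(z[1],z[0])))
# tool y heading
y=T[:3,1];print(np.degrees(np.arctan2(y[1],y[0])))
E
```

```text
[[-0.001  0.938  0.346  0.225]
 [ 0.002  0.346 -0.938 -0.609]
 [-1.    -0.    -0.002  0.241]
 [ 0.     0.     0.     1.   ]]
-69.7271020884016
20.272910317950767
```

Run:
```python
from h import *
plan([([0.53,-0.2,0.34],down(-11.5))])
```

```text
[-6.5,0,0,-1.1,4.75,-3.09,8.7],
[-6.4,0,0,-1.1,5.08,-2.54,8.7],
[-6.5,0,0,-1.1,5.33,-1.95,8.7],
[-6.5,0,0,-1.1,5.51,-1.34,8.7],
[-6.4,0,0,-1.1,5.63,-0.71,8.7],
[-6.5,-0.1,0,-1.1,5.67,-0.07,8.7],
[-6.5,0,0,-1.1,5.64,0.57,8.7],
[-6.5,0,0,-1.1,5.55,1.2,8.7],
[-6.4,0,0,-1.1,5.37,1.83,8.7],
  #-> [ 0.53 -0.2   0.34]
```

>>> jog_arm --pt "-6.5 0 0 -1.1 4.75 -3.1 8.7" --pt "-6.4 0 0 -1.1 5.1 -2.55 8.7" --pt "-6.5 0 0 -1.1 5.35 -1.95 8.7" --pt "-6.5 0 0 -1.1 5.5 -1.35 8.7" --pt "-6.4 0 0 -1.1 5.6 -0.7 8.7" --pt "-6.5 0 0 -1.1 5.7 -0.1 8.7" --pt "-6.5 0 0 -1.1 5.6 0.6 8.7" --pt "-6.5 0 0 -1.1 5.5 1.2 8.7" --pt "-6.4 0 0 -1.1 5.4 1.8 8.7" --pt "0 0 0 0 0 0 8.7"

```text
time: 1.35
position: [0.5326, -0.1942, 0.3412]
tool_rot: [0.152, 1.564, -0.148]
ft_force: [-0.4, -0.2, -0.6]
grip_width: 1.0
```

Run:
```python
from h import *
s=get_state();im,d=get_image("wrist")
np.savez("w1.npz",im=im,d=d,T=toolT(s)@CI["wrist"]["mount"],qd=s["qd"]);print(s["qd"])
cv2.imwrite("pics/w1.png",im[:,:,::-1])
```

```text
[ 0.04771083 -0.00431063  0.08515556  0.03078323  0.04568679  0.00617264
 -0.00023145]
```

View pics/w1.png

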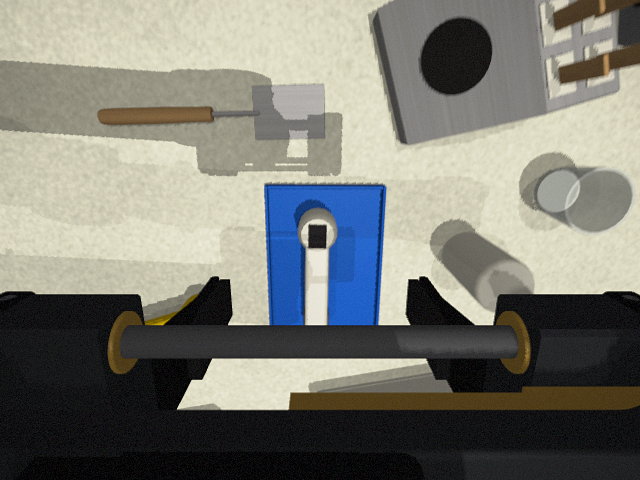

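The wrist view shows the tray with the thermometer head at (317,232), its handle running down the picture. It also shows the patch of the mould with sticks at (456,55), the bottle at (490,270) and a drinking glass at (585,195).

```bash
cat >> h.py <<'E'
def pca(p):
    c=p.mean(0);u,s,v=np.linalg.svd(p-c,full_matrices=False);return c,v,s/np.sqrt(len(p))
def blob(im,u,v,thr=60,lohi=None):
    g=im.sum(2).astype(int);mask=(abs(g-g[v,u])<thr).astype(np.uint8)
    n,l=cv2.connectedComponents(mask);return l==l[v,u]
E
python3 - <<'E'
from h import *
z=np.load("w1.npz");im,d,T=z["im"],z["d"],z["T"];W=cloud("wrist",d,T)
b=blob(im,456,55);print(b.sum());p=W[b];p=p[np.isfinite(p).all(1)]
c,v,s=pca(p);q=v[2]*np.sign(v[2,2]);print("patch",np.round(c,4),np.round(q,3),s,np.degrees(np.arccos(q[2])),np.degrees(np.arctan2(q[1],q[0])))
Wf=W.reshape(-1,3);I=im.reshape(-1,3).astype(int)
def box(lo,hi): return ((Wf>lo)&(Wf<hi)).all(1)
t=box([.35,-.5,-.01],[.7,-.1,.03])&(I[:,2]>I[:,0]*1.7)&(I[:,2]>60)
print("tray",cv2.minAreaRect((Wf[t][:,:2]*1000).astype(np.float32)))
t=box([.4,-.45,.04],[.62,-.12,.075]);p=Wf[t];print("th",p.min(0),p.max(0),cv2.minAreaRect((p[:,:2]*1000).astype(np.float32)))
h=box([.4,-.45,.052],[.62,-.12,.075])&(I.sum(1)>350);p=Wf[h]
hd=p[p[:,1]<-.25];hh=p[p[:,1]>-.235]
print("handle",len(hd),hd.mean(0),np.median(hd[:,2]),pca(hd[:,:2])[1][0]); print("head",len(hh),(hh.min(0)+hh.max(0))/2,hh.min(0),hh.max(0))
print("table z",np.nanmedian(W[100:170,100:200,2][~((im[100:170,100:200].sum(2))<300)]))
E
```

```text
4163
patch [ 0.6968 -0.0723  0.089 ] [-0.639 -0.067  0.767] [0.01751932 0.01687355 0.00085877] 39.95003881983622 -174.02801932780343
tray ((522.6363525390625, -288.1725769042969), (212.1507568359375, 161.79541015625), 78.78224182128906)
th [ 0.48425712 -0.36099529  0.04000193] [ 0.54968758 -0.20897776  0.06718596] ((516.3820190429688, -284.4517822265625), (152.6761016845703, 48.61918640136719), 80.20986938476562)
handle 1775 [ 0.51015237 -0.30332973  0.05986225] 0.060029299625926125 [-0.22321731 -0.97476871]
head 442 [ 0.52598687 -0.22297737  0.06028417] [ 0.50282521 -0.23498278  0.05351091] [ 0.54914853 -0.21097196  0.06705743]
table z 0.00027055909627399233
```

Run:
```python
from h import *
plan([([0.50,0.28,0.32],down(50))])
```

```text
[-7.7,0,0,0.26,5.78,-1.54,8.7],
[-7.6,0,0,0.26,5.94,-0.76,8.7],
[-7.7,0,0,0.26,5.98,0.04,8.7],
[-7.6,0,0,0.26,5.93,0.84,8.7],
[-7.7,0,0,0.26,5.76,1.62,8.7],
[-7.6,0,0,0.25,5.5,2.37,8.7],
[-7.7,0,0,0.26,5.13,3.08,8.7],
[-7.6,0,0,0.26,4.67,3.74,8.7],
  #-> [0.5  0.28 0.32]
```

>>> jog_arm --pt "-7.7 0 0 0.25 5.8 -1.5 8.7" --pt "-7.6 0 0 0.25 5.95 -0.75 8.7" --pt "-7.7 0 0 0.25 6 0 8.7" --pt "-7.6 0 0 0.25 5.95 0.85 8.7" --pt "-7.7 0 0 0.25 5.75 1.6 8.7" --pt "-7.6 0 0 0.25 5.5 2.4 8.7" --pt "-7.7 0 0 0.25 5.1 3.1 8.7" --pt "-7.6 0 0 0.25 4.7 3.7 8.7" --pt "0 0 0 0 0 0 8.7" --pt "0 0 0 0 0 0 8.7"

```text
time: 2.65
position: [0.5022, 0.276, 0.3197]
tool_rot: [-0.676, 1.465, 0.674]
ft_force: [0.1, 0.3, -0.2]
grip_width: 1.001
```

Run:
```python
from h import *
s=get_state();im,d=get_image("wrist")
np.savez("w2.npz",im=im,d=d,T=toolT(s)@CI["wrist"]["mount"]);print(np.round(s["qd"],3),s["position"])
cv2.imwrite("pics/w2.png",im[:,:,::-1])
```

```text
[ 0.024 -0.013  0.02   0.001 -0.001  0.002  0.003] [0.50217798 0.27595912 0.31967992]
```

View pics/w2.png

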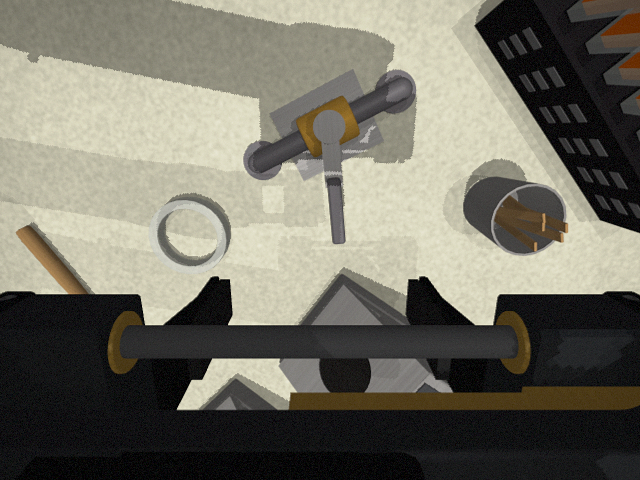

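The wrist view shows the valve hub at (329,126) and the grip sleeve from (333,180) to (339,242). The pipe runs from (262,160) to (400,88). The lever is clearly not square to the pipe, so I'll measure both angles.

Run:
```python
from h import *
z=np.load("w2.npz");im,d,T=z["im"],z["d"],z["T"];W=cloud("wrist",d,T)
K=CI["wrist"]["intrinsics"]
def atz(u,v,zz):
    r=T[:3,:3]@np.array([(u-K[0,2])/K[0,0],-(v-K[1,2])/K[1,1],-1]);t=(zz-T[2,3])/r[2];return T[:3,3]+t*r
print("hub",atz(329,126,.1),W[126,329])
Wf=W.reshape(-1,3);I=im.reshape(-1,3).astype(int)
box=lambda lo,hi:((Wf>lo)&(Wf<hi)).all(1)
hd=lambda v:np.degrees(np.arctan2(v[1],v[0]))%180
L=Wf[box([.38,.24,.08],[.56,.41,.115])];print("lever all",len(L),L.min(0),L.max(0),np.median(L[:,2]))
ax=W[126,329][:2]
g=L[np.linalg.norm(L[:,:2]-ax,axis=1)>.05];c,v,s=pca(g[:,:2]);print("grip",len(g),g.mean(0),hd(v[0]),"from axis",hd(c-ax)-180,np.ptp((g[:,:2]-c)@v.T,axis=0),np.median(g[:,2]))
hb=L[np.linalg.norm(L[:,:2]-ax,axis=1)<.03];r=cv2.minEnclosingCircle((hb[:,:2]*1000).astype(np.float32));print("hub circ",r,np.median(hb[:,2]))
P=Wf[box([.33,.25,.036],[.56,.46,.056])];P=P[(np.linalg.norm(P[:,:2]-ax,axis=1)>.035)];c,v,s=pca(P[:,:2])
for _ in range(5):
    dd=abs((P[:,:2]-c)@v[1]);Q=P[dd<.013];c,v,s=pca(Q[:,:2])
q=(Q[:,:2]-c)@v[0];print("pipe",len(Q),c,hd(v[0]),q.min(),q.max(),"axis off",(ax-c)@v[1], "grip axis dist",(ax-c)@v[0])
```

```text
hub [0.44740855 0.33753438 0.1       ] [0.44749727 0.33772    0.0916905 ]
lever all 2419 [0.43175098 0.26475208 0.08395425] [0.54771846 0.35320439 0.10290006] 0.09232142592997117
grip 943 [0.51418453 0.29042728 0.0989898 ] 145.16744754317264 from axis -35.34318685979969 [0.07021141 0.01794811] 0.09956867186629609
hub circ ((453.4013366699219, 333.7097473144531), 22.88626480102539) 0.09182529928159466
pipe 2387 [0.44939364 0.34666064] 75.76739227699574 -0.09164549088980699 0.10217303332467466 axis off 0.0003599675147440131 grip axis dist 0.009132450377717038
```

Run:
```python
from h import *
plan([([0.516,0.2895,0.12],down(55)),([0.516,0.2895,0.089],down(55))],dmax=5.5,jaw=6)
```

```text
[-1.4,0,0,5,-0.02,0.5,6],
[-1.4,-0.1,0,4.99,-0.03,0.49,6],
[-1.4,0,0,5,-0.04,0.49,6],
[-1.4,0,0.1,5,-0.06,0.49,6],
  #-> [0.516 0.29  0.12 ]
[0,0,0,3.1,0,0,6],
  #-> [0.516 0.29  0.089]
```

>>> jog_arm --pt "-1.4 0 0 5 0 0.5 6" --pt "-1.4 0 0 5 0 0.5 6" --pt "-1.4 0 0 5 0 0.5 6" --pt "-1.4 0 0 5 -0.1 0.5 6" --pt "0 0 0 1.6 0 0 6" --pt "0 0 0 1.5 0 0 6" --pt "0 0 0 0 0 0 6" --pt "0 0 0 0 0 0 6" --squeeze 15

```text
time: 3.7
position: [0.5156, 0.2935, 0.0912]
tool_rot: [-0.752, 1.434, 0.751]
ft_force: [0.0, 0.3, 0.7]
grip_width: 0.688
```

Run:
```python
from h import *
s=get_state();print(np.round(s["qd"],3),s["position"]);T=toolT(s);print(np.degrees(np.arctan2(T[1,2],T[0,2])),T[2,:3])
plan([([0.516,0.2895,0.089],down(55))])
```

```text
[-0.003 -0.003 -0.003 -0.001  0.002 -0.003 -0.001] [0.51562921 0.29349613 0.09116   ]
55.245994185742326 [-0.99999658 -0.00159276  0.00207319]
[0.2,0.1,0.1,0.22,-0.26,-0.31,8.7],
  #-> [0.516 0.289 0.089]
```

>>> jog_arm --pt "0 0 0 0.2 -0.25 -0.3 6" --pt "0 0 0 0 0 0 3" --pt "0 0 0 0 0 0 0.5" --pt "0 0 0 0 0 0 0.5" --pt "0 0 0 0 0 0 0.5" --pt "0 0 0 0 0 0 0.5" --squeeze 15

```text
time: 4.45
position: [0.515, 0.2892, 0.0875]
tool_rot: [-0.752, 1.437, 0.752]
ft_force: [0.1, -0.2, -0.3]
grip_width: 0.208
```

Run:
```python
from h import *
s=get_state();print(s["grip_width"]*87,s["position"],s["ft_force"],s["torque"]);T=toolT(s);print(np.degrees(np.arctan2(T[1,2],T[0,2])),T[2,:3])
p=s["position"][:2];ax=np.array([.4475,.3377]);v=p-ax;a0=np.degrees(np.arctan2(v[1],v[0]));r=np.linalg.norm(v);print("angle",a0,r)
g=[]
h0=np.degrees(np.arctan2(T[1,2],T[0,2]))
da=-59.5+35.2; print(da)
for k in range(1,7):
    a=np.radians(a0+da*k/6);g.append(([ax[0]+r*np.cos(a),ax[1]+r*np.sin(a),.089],down(h0+da*k/6)))
plan(g,jaw=.5)
```

```text
18.056501170684612 [0.51495629 0.28922118 0.08747035] [ 0.05380425 -0.2407433  -0.28026432] [ 0.04715216 -0.11381696 -0.05079534]
55.27624030730025 [-9.99999990e-01  3.05537595e-05 -1.40777515e-04]
angle -35.70367541261049 0.0830695281393831
-24.299999999999997
[4,0,0,-0.15,0.03,-0.59,0.5],
  #-> [0.511 0.285 0.089]
[4.1,0,0,0,0.03,-0.58,0.5],
  #-> [0.507 0.28  0.089]
[4,0,0,0,0.03,-0.59,0.5],
  #-> [0.503 0.276 0.089]
[4.1,0,0,0,0.03,-0.59,0.5],
  #-> [0.499 0.272 0.089]
[4,0,0,0,0.04,-0.58,0.5],
  #-> [0.494 0.269 0.089]
[4.1,0,0,0,0.03,-0.59,0.5],
  #-> [0.489 0.266 0.089]
```

>>> jog_arm --pt "0 0 0 0 0 0 0.5" --pt "0 0 0 0 0 0 0.5" --pt "0 0 0 0 0 0 0.5"

```text
time: 4.82
position: [0.5149, 0.2891, 0.0874]
tool_rot: [-0.752, 1.437, 0.752]
ft_force: [-0.4, -0.0, 0.5]
grip_width: 0.16
```

>>> jog_arm --pt "4 0 0 0 0 -0.6 0.5" --pt "4.1 0 0 0 0 -0.6 0.5" --pt "4 0 0 0 0 -0.6 0.5" --pt "4.1 0 0 0 0 -0.6 0.5" --pt "4 0 0 0 0 -0.6 0.5" --pt "4.1 0 0 0 0 -0.6 0.5" --pt "0 0 0 0 0 0 0.5" --pt "0 0 0 0 0 0 0.5" --pt "0 0 0 0 0 0 0.5"

```text
time: 5.95
position: [0.4891, 0.2648, 0.0874]
tool_rot: [-0.424, 1.53, 0.426]
ft_force: [-3.0, 3.4, -0.4]
grip_width: 0.16
```

Run:
```python
from h import *
s=get_state();print(s["grip_width"]*87,s["position"],s["ft_force"],s["torque"],np.round(s["qd"],3));T=toolT(s);print(np.degrees(np.arctan2(T[1,2],T[0,2])),T[2,:3])
p=s["position"][:2];ax=np.array([.4475,.3377]);v=p-ax;print(np.degrees(np.arctan2(v[1],v[0])),np.linalg.norm(v))
im,d=get_image("side");np.savez("s2.npz",im=im,d=d);cv2.imwrite("pics/s2.png",cv2.resize(im[250:410,200:380],None,fx=3,fy=3)[:,:,::-1])
```

```text
13.91182044412549 [0.48908271 0.2647579  0.08742694] [-3.01858155  3.42736867 -0.41811389] [ 0.66868467  0.67811559 -0.0768721 ] [-0.001 -0.     0.    -0.     0.     0.001 -0.001]
31.045926516238858 [-9.99998729e-01  1.44395892e-03 -6.75566196e-04]
-60.313472431485806 0.08396232523659512
```

>>> jog_arm --pt "0 0 0 0 0 0 5" --pt "0 0 0 0 0 0 5" --pt "0 0 0 0 0 0 5" --pt "0 0 0 -5 0 0 6" --pt "0 0 0 -6 0 0 8" --pt "0 0 0 -6 -3 0 8.7" --pt "0 0 0 -6 -5 0 8.7" --pt "0 0 0 0 0 0 8.7" --pt "0 0 0 0 0 0 8.7"

```text
time: 7.12
position: [0.5244, 0.2056, 0.3009]
tool_rot: [-0.423, 1.53, 0.424]
ft_force: [-0.3, 0.6, -0.1]
grip_width: 0.99
```

Run:
```python
from h import *
s=get_state();im,d=get_image("wrist");T=toolT(s)@CI["wrist"]["mount"]
np.savez("w3.npz",im=im,d=d,T=T);print(np.round(s["qd"],3),s["position"])
cv2.imwrite("pics/w3.png",im[:,:,::-1])
W=cloud("wrist",d,T)
Wf=W.reshape(-1,3)
box=lambda lo,hi:((Wf>lo)&(Wf<hi)).all(1)
hd=lambda v:np.degrees(np.arctan2(v[1],v[0]))%180
L=Wf[box([.38,.22,.08],[.56,.41,.115])];ax=np.array([.4475,.3377])
g=L[np.linalg.norm(L[:,:2]-ax,axis=1)>.05];c,v,s=pca(g[:,:2]);print("grip",len(g),g.mean(0),hd(v[0]),"from axis",hd(c-ax)-180,np.ptp((g[:,:2]-c)@v.T,axis=0))
P=Wf[box([.33,.25,.036],[.56,.46,.056])];P=P[(np.linalg.norm(P[:,:2]-ax,axis=1)>.035)];c,v,s=pca(P[:,:2])
for _ in range(5):
    dd=abs((P[:,:2]-c)@v[1]);Q=P[dd<.013];c,v,s=pca(Q[:,:2])
print("pipe",len(Q),c,hd(v[0]))
```

```text
[-0.015  0.009 -0.015  0.029 -0.005  0.001  0.002] [0.52442629 0.2055956  0.30089908]
grip 1209 [0.48989174 0.26675705 0.09919389] 121.03943189646566 from axis -59.139705231662134 [0.07080915 0.01763658]
pipe 2165 [0.44511353 0.32143588] 74.6306936031751
```

View pics/w3.png

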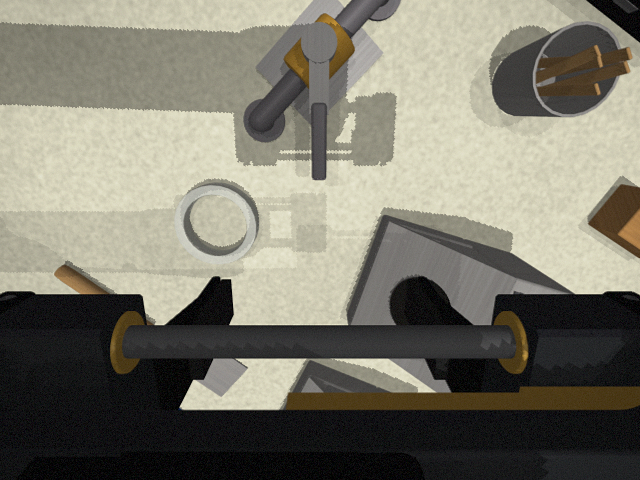

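Run:
```python
from h import *
plan([([0.49,-0.39,0.32],down(-12.5))])
```

```text
[4.4,0,0,-0.19,-4.93,-3.36,8.7],
[4.3,0,0,-0.2,-5.18,-2.98,8.7],
[4.4,0,0,-0.19,-5.38,-2.58,8.7],
[4.3,0,0,-0.2,-5.57,-2.15,8.7],
[4.4,-0.1,0,-0.19,-5.71,-1.74,8.7],
[4.3,0,0,-0.2,-5.83,-1.29,8.7],
[4.4,0,0,-0.2,-5.91,-0.85,8.7],
[4.3,0,0,-0.19,-5.96,-0.39,8.7],
[4.4,0,0,-0.2,-5.97,0.05,8.7],
[4.3,0,0,-0.2,-5.95,0.51,8.7],
  #-> [ 0.49 -0.39  0.32]
```

>>> jog_arm --pt "4.4 0 0 -0.2 -4.9 -3.4 8.7" --pt "4.3 0 0 -0.2 -5.2 -3 8.7" --pt "4.4 0 0 -0.2 -5.4 -2.6 8.7" --pt "4.3 0 0 -0.2 -5.6 -2.2 8.7" --pt "4.4 0 0 -0.2 -5.7 -1.7 8.7" --pt "4.3 0 0 -0.2 -5.8 -1.3 8.7" --pt "4.4 0 0 -0.2 -5.9 -0.9 8.7" --pt "4.3 0 0 -0.2 -6 -0.4 8.7" --pt "4.4 0 0 -0.2 -6 0 8.7" --pt "4.3 0 0 -0.2 -6 0.5 8.7"

```text
time: 8.43
position: [0.4882, -0.3921, 0.3197]
tool_rot: [0.173, 1.566, -0.17]
ft_force: [0.0, -0.0, 0.7]
grip_width: 0.997
```

>>> jog_arm --pt "0 0 0 0 0 0 8.7" --pt "0 0 0 0 0 0 8.7" --pt "0 0 0 0 0 0 8.7"

```text
time: 8.8
position: [0.4891, -0.3895, 0.3211]
tool_rot: [0.169, 1.565, -0.168]
ft_force: [0.4, -0.6, 0.8]
grip_width: 1.001
```

```bash
cat > look.py <<'E'
from h import *
import sys
s=get_state();im,d=get_image("wrist");T=toolT(s)@CI["wrist"]["mount"]
np.savez(sys.argv[1]+".npz",im=im,d=d,T=T);print(np.round(s["qd"],3),s["position"])
cv2.imwrite(f"pics/{sys.argv[1]}.png",im[:,:,::-1])
W=cloud("wrist",d,T)
Wf=W.reshape(-1,3);I=im.reshape(-1,3).astype(int)
box=lambda lo,hi:((Wf>lo)&(Wf<hi)).all(1)
t=box([.35,-.5,-.01],[.7,-.1,.03])&(I[:,2]>I[:,0]*1.7)&(I[:,2]>60)
print("tray",cv2.minAreaRect((Wf[t][:,:2]*1000).astype(np.float32)))
t=box([.4,-.45,.04],[.62,-.12,.075]);p=Wf[t];print("th",cv2.minAreaRect((p[:,:2]*1000).astype(np.float32)))
h=box([.4,-.45,.052],[.62,-.12,.075]);p=Wf[h]
f=p[:,1].min();print("z top",np.median(p[:,2]),"y",f,p[:,1].max())
hd=p[(p[:,1]<-.255)]
c,v,s_=pca(hd[:,:2]);a=v[0]*np.sign(v[0,1]);nn=np.array([-a[1],a[0]])
e=(hd[:,:2]-c)@nn;mid=(e.min()+e.max())/2;print("handle c",c,"heading",np.degrees(np.arctan2(a[1],a[0])),"width",np.ptp(e),"mid off",mid)
al=(p[:,:2]-c)@a;print("ends",al.min(),al.max(),"len",np.ptp(al))
hh=p[p[:,1]>-.24];hc=cv2.minEnclosingCircle((hh[:,:2]*1000).astype(np.float32));print("head",hc)
# bar edges direction via minAreaRect on handle
print("handle rect",cv2.minAreaRect((hd[:,:2]*1000).astype(np.float32)))
E
python3 look.py w4
```

```text
[ 0.    -0.008  0.004 -0.006  0.004 -0.001  0.001] [ 0.48909057 -0.38952522  0.32105729]
tray ((520.8855590820312, -307.09912109375), (249.79884338378906, 159.52333068847656), 78.82524108886719)
th ((511.00225830078125, -291.0713806152344), (166.73269653320312, 48.64836883544922), 76.171142578125)
z top 0.06017608176282113 y -0.37489668296342105 -0.20935727792241438
handle c [ 0.50892189 -0.31089159] heading 77.62094481880266 width 0.03096547439335017 mid off 3.993834072970291e-05
ends -0.06353173792960314 0.1031747965619823 len 0.16670653449158543
head ((525.0696411132812, -233.49423217773438), 24.703325271606445)
handle rect ((508.47955322265625, -312.7105407714844), (123.3197021484375, 30.96382713317871), 77.6319351196289)
```

View pics/w4.png

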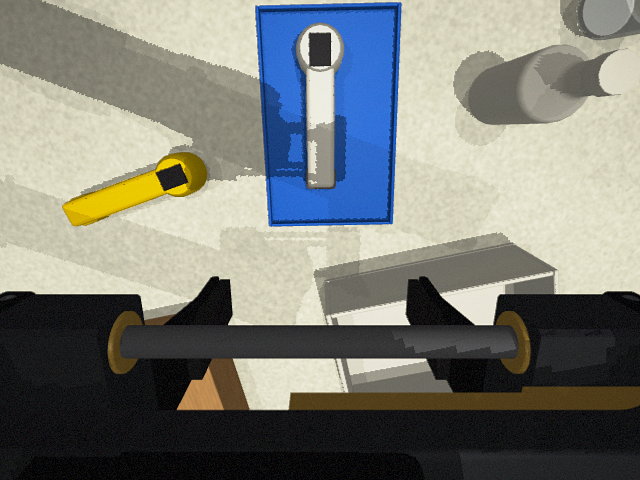

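The wrist view shows the whole thermometer: head (320,48), handle down to (320,187). The bottle is well clear at right, and the yellow lookalike is at (140,190). I'll descend over the handle now.

Run:
```python
from h import *
plan([([0.5116,-0.295,0.14],down(-12.4))],jaw=6)
```

```text
[0,0,0,4.54,2.44,0.05,6],
[0,0,0,4.53,2.43,0.04,6],
[0.1,0,0,4.54,2.44,0.05,6],
[0,0,0,4.54,2.43,0.04,6],
  #-> [ 0.512 -0.295  0.14 ]
```

>>> jog_arm --pt "0 0 0 4.5 2.4 0 6" --pt "0 0 0 4.5 2.5 0.1 6" --pt "0 0 0 4.5 2.4 0 6" --pt "0.1 0 0 4.6 2.4 0.1 6" --pt "0 0 0 0 0 0 6" --pt "0 0 0 0 0 0 6" --pt "0 0 0 0 0 0 6"

```text
time: 9.72
position: [0.5121, -0.2999, 0.1431]
tool_rot: [0.172, 1.56, -0.176]
ft_force: [-0.3, 0.3, 0.8]
grip_width: 0.686
```

Run:
```python
from h import *
s=get_state();print(s["qd"].round(3),s["position"],s["ft_force"])
plan([([0.5116,-0.295,0.0475],down(-12.4))],s=s,jaw=6)
```

```text
[ 0.002  0.003 -0.003  0.009 -0.001 -0.004 -0.004] [ 0.51207987 -0.29986564  0.14313306] [-0.27207514  0.29369735  0.84604665]
[-0.2,0.1,0.1,4.78,0.24,-0.1,6],
[-0.1,0.1,0,4.78,0.24,-0.08,6],
  #-> [ 0.512 -0.295  0.048]
```

>>> jog_arm --pt "-0.3 0.2 0.1 4 0.25 -0.1 6" --pt "0 0 0 3 0.2 -0.1 6" --pt "0 0 0 2.5 0 0 6" --pt "0 0 0 0 0 0 6" --pt "0 0 0 0 0 0 6" --pt "0 0 0 0 0 0 6"

```text
time: 10.48
position: [0.5111, -0.2937, 0.0474]
tool_rot: [0.17, 1.565, -0.169]
ft_force: [-0.5, -0.9, -0.1]
grip_width: 0.69
```

Run:
```python
from h import *
s=get_state();print(s["qd"].round(3),s["position"],s["ft_force"]);T=toolT(s);print(T[:3,:3].round(4),np.degrees(np.arctan2(T[1,2],T[0,2])))
plan([([0.5116,-0.295,0.0475],down(-12.4))],s=s,jaw=6)
im,d=get_image("scene");cv2.imwrite("pics/sc2.png",cv2.resize(im[230:370,100:300],None,fx=3,fy=3)[:,:,::-1])
```

```text
[-0.     0.003  0.001  0.008  0.001 -0.003  0.   ] [ 0.51107612 -0.29372424  0.04736316] [-0.51481713 -0.87126548 -0.11709791]
[[-4.000e-04  2.139e-01  9.769e-01]
 [ 6.000e-04  9.769e-01 -2.139e-01]
 [-1.000e+00  5.000e-04 -5.000e-04]] -12.350692973592345
[0,0,0,-0.01,-0.11,0.08,6],
  #-> [ 0.512 -0.295  0.047]
```

View pics/sc2.png

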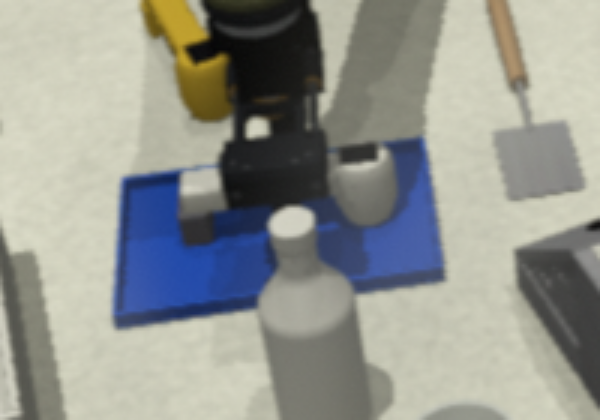

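The gripper is over the handle, between the head and the foot. Closing.

>>> jog_arm --pt "0 0 0 0 -0.1 0.1 4" --pt "0 0 0 0 0 0 2.5" --pt "0 0 0 0 0 0 2" --pt "0 0 0 0 0 0 2" --pt "0 0 0 0 0 0 2" --pt "0 0 0 0 0 0 2" --pt "0 0 0 0 0 0 2" --pt "0 0 0 0 0 0 2" --squeeze 30

```text
time: 11.52
position: [0.5108, -0.294, 0.0455]
tool_rot: [0.171, 1.567, -0.167]
ft_force: [1.0, -0.1, 0.1]
grip_width: 0.338
```

Run:
```python
from h import *
s=get_state();T=toolT(s);np.save("gripT.npy",T);print(s["grip_width"]*87,T.round(4),s["ft_force"])
```

```text
29.43878985908139 [[-0.0029  0.2135  0.9769  0.5108]
 [ 0.0024  0.9769 -0.2135 -0.294 ]
 [-1.      0.0017 -0.0033  0.0455]
 [ 0.      0.      0.      1.    ]] [ 1.01772879 -0.05060928  0.07849503]
```

```bash
cat > goal.py <<'E'
from h import *
a=np.radians(-174.1);t=np.radians(40)
n=np.array([np.sin(t)*np.cos(a),np.sin(t)*np.sin(a),np.cos(t)])
thx=np.array([-np.sin(a)*-1,np.cos(a)*-1,0]); thx=np.array([np.sin(a),-np.cos(a),0])
patch=np.array([.6965,-.0715,.0888])
M=np.stack([-n,thx,np.cross(-n,thx)],1)
def tcp(dist): return patch+n*(dist+.0415)-.062*thx
E
python3 - <<'E'
from goal import *
print(n,thx,tcp(.1),np.linalg.det(M))
T=np.load("gripT.npy");
p,Q=plan([(T[:3,3]+[0,0,.15],T[:3,:3]),(tcp(.15),M),(tcp(.10),M)],dmax=3.5,amax=7,jaw=2)
E
```

```text
[-0.63938265 -0.06607377  0.76604444] [-0.10279254  0.99470282  0.        ] [ 0.61240049 -0.14252101  0.19719529] 1.0
[0,0,0,-3,0.01,-0.01,2],
[0,0,0,-3,0,-0.01,2],
[0,0,0,-3,0.01,-0.01,2],
[0,0,0,-3,0,-0.01,2],
[0,0,0,-3,0.01,-0.01,2],
  #-> [ 0.511 -0.294  0.195]
[-2.5,-5.7,0.9,-0.57,2.28,0.52,2],
[-2.5,-5.7,0.9,-0.47,2.26,0.67,2],
[-2.5,-5.7,0.9,-0.37,2.24,0.81,2],
[-2.5,-5.7,0.9,-0.24,2.2,0.94,2],
[-2.5,-5.6,0.9,-0.12,2.17,1.05,2],
[-2.5,-5.7,0.9,0.03,2.11,1.14,2],
[-2.5,-5.7,0.9,0.19,2.07,1.23,2],
  #-> [ 0.58  -0.146  0.235]
[0,0,0,2.5,0,0,2],
[0,0,0,2.5,-0.01,0,2],
  #-> [ 0.612 -0.143  0.197]
```

>>> jog_arm --pt "0 0 0 -1.5 0 0 2" --pt "0 0 0 -2.5 0 0 2" --pt "0 0 0 -3 0 0 2" --pt "0 0 0 -3 0 0 2" --pt "0 0 0 -3 0 0 2" --pt "0 0 0 -2 0 0 2" --pt "0 0 0 0 0 0 2" --pt "0 0 0 0 0 0 2"

```text
time: 12.52
position: [0.5105, -0.2941, 0.1948]
tool_rot: [0.171, 1.569, -0.167]
ft_force: [0.4, 0.8, -1.2]
grip_width: 0.342
```

Run:
```python
from goal import *
s=get_state();print(s["ft_force"],s["torque"],s["grip_width"]*87,toolT(s)[2])
plan([(tcp(.15),M)],dmax=3.5,amax=7,jaw=2)
im,d=get_image("scene");cv2.imwrite("pics/sc3.png",cv2.resize(im[180:370,100:340],None,fx=3,fy=3)[:,:,::-1])
```

```text
[ 0.40985542  0.80685791 -1.21279255] [ 0.04856156 -0.05085443  0.05664737] 29.73694413608082 [-0.99998623  0.00193328 -0.00487855  0.19477176]
[-2.5,-5.7,0.9,-0.58,2.28,0.52,2],
[-2.5,-5.7,0.9,-0.48,2.27,0.67,2],
[-2.5,-5.7,0.9,-0.38,2.24,0.82,2],
[-2.5,-5.7,0.9,-0.25,2.21,0.94,2],
[-2.5,-5.7,0.8,-0.12,2.16,1.06,2],
[-2.5,-5.7,0.9,0.02,2.12,1.15,2],
[-2.5,-5.7,0.9,0.17,2.07,1.24,2],
  #-> [ 0.58  -0.146  0.236]
```

View pics/sc3.png

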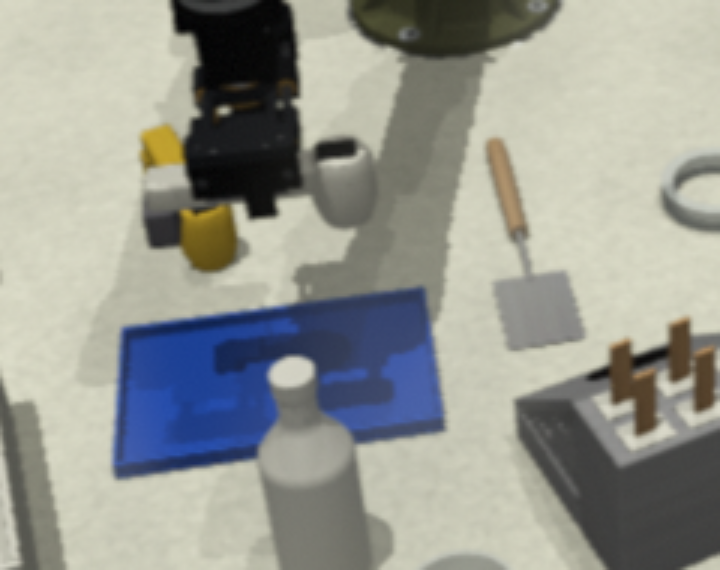

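The thermometer is lifted and level. Moving to the pre-pose facing the patch.

>>> jog_arm --pt "-2.5 -5.7 0.9 -0.6 2.3 0.5 2" --pt "-2.5 -5.7 0.9 -0.5 2.3 0.7 2" --pt "-2.5 -5.7 0.9 -0.4 2.2 0.8 2" --pt "-2.5 -5.7 0.9 -0.25 2.2 0.9 2" --pt "-2.5 -5.7 0.8 -0.1 2.2 1.1 2" --pt "-2.5 -5.7 0.9 0 2.1 1.1 2" --pt "-2.5 -5.7 0.9 0.2 2.1 1.2 2" --pt "0 0 0 0 0 0 2" --pt "0 0 0 0 0 0 2" --pt "0 0 0 0 0 0 2"

```text
time: 13.82
position: [0.5806, -0.1463, 0.2364]
tool_rot: [-0.045, 0.871, 0.095]
ft_force: [0.4, -0.5, -0.6]
grip_width: 0.339
```

Run:
```python
from goal import *
s=get_state();print(s["qd"].round(3),s["ft_force"],s["grip_width"]*87,s["joint_positions"].round(2))
plan([(tcp(.10),M)],dmax=2,amax=7,jaw=2)
T=toolT(s)@CI["wrist"]["mount"];im,d=get_image("wrist");np.savez("w5.npz",im=im,d=d,T=T);cv2.imwrite("pics/w5.png",im[:,:,::-1])
im,d=get_image("side");np.savez("s5.npz",im=im,d=d);cv2.imwrite("pics/s5.png",cv2.resize(im[100:280,180:420],None,fx=3,fy=3)[:,:,::-1])
```

```text
[ 0.    -0.001  0.001  0.001 -0.011 -0.004  0.011] [ 0.35052572 -0.53535856 -0.64873408] 29.461180127518492 [ 0.84 -0.16 -0.42  2.13 -0.68  0.62  0.96]
[0,0,0,1.69,0.02,-0.02,2],
[0,0,0.1,1.68,0.02,-0.03,2],
[0,0,0,1.69,0.01,-0.02,2],
  #-> [ 0.612 -0.143  0.197]
```

View pics/w5.png

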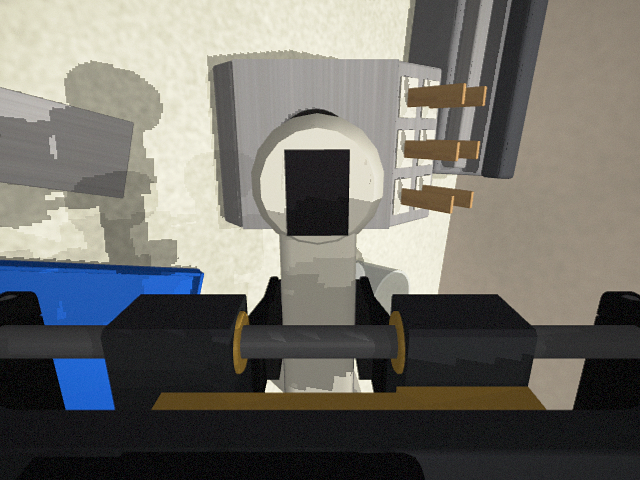

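View pics/s5.png

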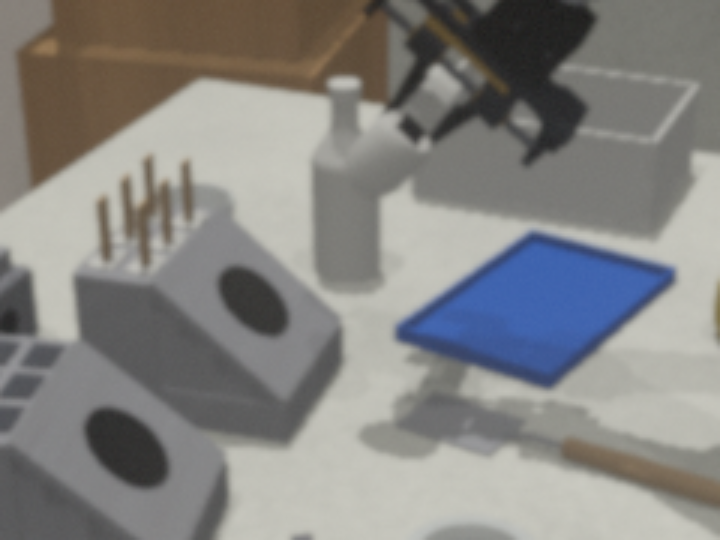

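The wrist view shows the head (317,180) over the patch. The mould edges are vertical in the picture, so the tool is square in yaw. I'll check squareness and the held pose using the wrist depth.

Run:
```python
from goal import *
z=np.load("w5.npz");im,d=z["im"],z["d"];Mt=CI["wrist"]["mount"];P=cloud("wrist",d,Mt) # tool coords
def plane(p):
    c,v,s=pca(p);q=v[2]*-np.sign(v[2,0]);return c.round(4),q.round(4),s.round(4)
reg=np.concatenate([P[75:215,240:253].reshape(-1,3),P[80:110,250:385].reshape(-1,3),P[130:215,384:392].reshape(-1,3)])
reg=reg[np.isfinite(reg).all(1)];med=np.median(reg[:,0]);reg=reg[abs(reg[:,0]-med)<.02]
print("mould face (tool)",plane(reg),len(reg))
hd=P[165:225,292:342].reshape(-1,3);hd=hd[np.isfinite(hd).all(1)];print("head black top",plane(hd))
b=(P[...,0]<0.05)&(P[...,1]>.03)&(np.isfinite(P[...,0]));b[:110]=False;b[245:]=False;b[:,:245]=False;b[:,390:]=False
hh=P[b];top=hh[hh[:,0]<np.percentile(hh[:,0],50)]
print("head circ y,z",cv2.minEnclosingCircle((hh[:,[1,2]]*1000).astype(np.float32)),hh[:,0].min(),np.median(hh[:,0]))
hn=P[245:290,290:350].reshape(-1,3);print("handle",plane(hn[np.isfinite(hn).all(1)]))
s5=np.load("s5.npz")
W=np.load("sideW.npy")
# world check from this view: patch normal
```

```text
mould face (tool) (array([ 0.1951,  0.0903, -0.0112]), array([-1.    , -0.0034,  0.0018]), array([0.047 , 0.0324, 0.0009])) 6486
head black top (array([-0.0183,  0.0589,  0.0007]), array([-1.    ,  0.0018, -0.0056]), array([0.0061, 0.005 , 0.0006]))
head circ y,z ((59.8177375793457, 0.955446183681488), 26.33794403076172) -0.02065614160434172 -0.017419512813437454
handle (array([-0.0133,  0.03  ,  0.0018]), array([-1.    , -0.0053,  0.0054]), array([0.0066, 0.0053, 0.0006]))
```

Run:
```python
from goal import *
z=np.load("w5.npz");im,d=z["im"],z["d"];Mt=CI["wrist"]["mount"];P=cloud("wrist",d,Mt)
F=(abs(P[...,0]-.195)<.006)&(P[...,1]>-.05)
for c in (245,260,275,370,385):
    r=np.nonzero(F[:300,c])[0];print(c,r.min(),r.max(),P[r.min(),c,1:].round(4),P[r.max(),c,1:].round(4))
for r in (80,100,):
    c=np.nonzero(F[r])[0];print(r,c.min(),c.max(),P[r,c.min(),1:].round(4),P[r,c.max(),1:].round(4))
g=im.sum(2).astype(int);dk=F&(g<130);dk[:90]=False;dk[250:]=False;ys,xs=np.nonzero(dk);print(len(ys),xs.min(),xs.max(),ys.min(),ys.max());print(P[dk].mean(0),P[dk].min(0),P[dk].max(0))
s=get_state();T=toolT(s);q=np.append(patch,1);print("patch in tool",np.linalg.inv(T)@q)
```

```text
245 59 228 [ 0.1372 -0.0614] [-0.012  -0.0706]
260 59 228 [ 0.1372 -0.0486] [-0.0117 -0.0558]
275 59 127 [ 0.1373 -0.036 ] [ 0.082  -0.0379]
370 59 228 [0.1373 0.0449] [-0.0121  0.0512]
385 59 228 [0.1374 0.0577] [-0.0117  0.0656]
80 147 403 [ 0.1202 -0.1449] [0.1213 0.0749]
100 152 478 [ 0.1042 -0.1424] [0.1043 0.1389]
129 292 335 109 117
[ 0.19211918  0.09432601 -0.00339322] [ 0.1900916   0.09042993 -0.02237259] [0.19377915 0.09708435 0.01558791]
patch in tool [ 1.91998250e-01  6.26013534e-02 -7.75059573e-04  1.00000000e+00]
```

Measured from the wrist view, the patch is within about 3 mm of the window axis, and square to within 0.5°. The standoff is 150 mm, so I'll advance 5 cm and hold.

>>> jog_arm --pt "0 0 0 1 0.1 -0.2 2" --pt "0 0 0 1.5 0 0 2" --pt "0 0 0 1.5 0 0 2" --pt "0 0 0 1 0 0 2" --pt "0 0 0 0 0 0 2" --pt "0 0 0 0 0 0 2" --pt "0 0 0 0 0 0 2" --pt "0 0 0 0 0 0 2"

```text
time: 14.92
position: [0.6107, -0.1416, 0.1971]
tool_rot: [-0.046, 0.87, 0.095]
ft_force: [-0.0, 0.0, -1.7]
grip_width: 0.343
```

Run:
```python
from goal import *
s=get_state();T=toolT(s);print(s["qd"].round(3),s["grip_width"]*87);print("patch in tool",(np.linalg.inv(T)@np.append(patch,1)).round(4),"normal in tool",(T[:3,:3].T@n).round(4))
im,d=get_image("wrist");cv2.imwrite("pics/w6.png",im[:,:,::-1]);Mt=CI["wrist"]["mount"];P=cloud("wrist",d,Mt)
F=(abs(P[...,0]-.145)<.01)&(P[...,1]>-.05);F[300:]=False
p=P[F&(P[...,2]>-.065)&(P[...,2]<.06)];c,v,ss=pca(p);print(c,v[2],len(p))
for cc in (215,400): 
    r=np.nonzero(F[:,cc])[0]
    if len(r):print(cc,P[r.min(),cc],P[r.max(),cc])
hd=P[165:225,292:342].reshape(-1,3);print("head top",np.nanmedian(hd,0))
```

```text
[ 0.001  0.002 -0.002  0.001 -0.001 -0.001 -0.   ] 29.828998430777503
patch in tool [0.1424 0.0612 0.0011 1.    ] normal in tool [-1.     -0.0017  0.0016]
[ 0.14540897  0.08807625 -0.00440241] [-9.99995862e-01 -4.78999650e-04  2.83670652e-03] 17666
215 [ 0.15097104  0.13526631 -0.07496799] [ 0.15474551  0.08637534 -0.08011847]
400 [0.14414047 0.13525091 0.05952648] [ 0.14551958 -0.01379151  0.06961149]
head top [-0.01829075  0.059031    0.00070351]
```

View pics/w6.png

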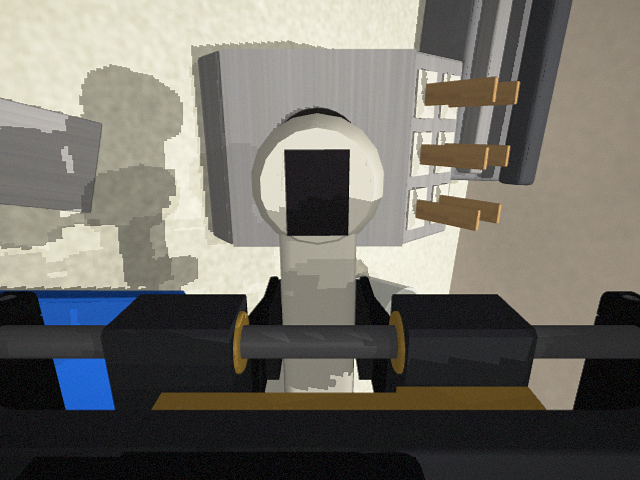

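Window to patch is about 101 mm, square, and centred to within 2 mm. Holding for 3 s or so.

>>> jog_arm --pt "0 0 0 0 0 0 2" --pt "0 0 0 0 0 0 2" --pt "0 0 0 0 0 0 2" --pt "0 0 0 0 0 0 2" --pt "0 0 0 0 0 0 2" --pt "0 0 0 0 0 0 2" --pt "0 0 0 0 0 0 2" --pt "0 0 0 0 0 0 2" --pt "0 0 0 0 0 0 2" --pt "0 0 0 0 0 0 2"

```text
time: 16.23
position: [0.6106, -0.1414, 0.1966]
tool_rot: [-0.045, 0.871, 0.095]
ft_force: [0.8, 0.2, -1.8]
grip_width: 0.34
```

>>> jog_arm --pt "0 0 0 0 0 0 2" --pt "0 0 0 0 0 0 2" --pt "0 0 0 0 0 0 2" --pt "0 0 0 0 0 0 2" --pt "0 0 0 0 0 0 2" --pt "0 0 0 0 0 0 2" --pt "0 0 0 0 0 0 2" --pt "0 0 0 0 0 0 2" --pt "0 0 0 0 0 0 2" --pt "0 0 0 0 0 0 2"

```text
time: 17.48
position: [0.6106, -0.1414, 0.1966]
tool_rot: [-0.045, 0.871, 0.095]
ft_force: [0.6, 0.7, -2.1]
grip_width: 0.34
```

>>> jog_arm --pt "0 0 0 0 0 0 2" --pt "0 0 0 0 0 0 2" --pt "0 0 0 0 0 0 2" --pt "0 0 0 0 0 0 2" --pt "0 0 0 0 0 0 2" --pt "0 0 0 0 0 0 2"

```text
time: 18.23
position: [0.6106, -0.1414, 0.1966]
tool_rot: [-0.045, 0.871, 0.095]
ft_force: [1.3, 0.3, -1.5]
grip_width: 0.338
```

Run:
```python
from goal import *
s=get_state();print(s["time"],s["position"]);G=np.load("gripT.npy");Gp=G[:3,3]
plan([(s["position"]+n*.05,toolT(s)[:3,:3]),([.5108,-.294,.195],G[:3,:3])],s=s,dmax=3.5,amax=7,jaw=2)
```

```text
18.225 [ 0.61064057 -0.14143024  0.19659095]
[0,0,0,-2.5,0,0,2],
[0,0,0,-2.5,-0.01,0.01,2],
  #-> [ 0.579 -0.145  0.235]
[2.5,5.7,-0.9,-0.32,-2.02,-1.27,2],
[2.5,5.7,-0.9,-0.17,-2.08,-1.21,2],
[2.5,5.7,-0.9,-0.02,-2.13,-1.13,2],
[2.5,5.7,-0.8,0.12,-2.18,-1.02,2],
[2.5,5.7,-0.9,0.25,-2.22,-0.91,2],
[2.5,5.7,-0.9,0.37,-2.25,-0.79,2],
[2.5,5.7,-0.9,0.48,-2.27,-0.64,2],
  #-> [ 0.511 -0.294  0.195]
```

Held still for over 3 s. Now returning above the tray.

>>> jog_arm --pt "0 0 0 -2.5 0 0 2" --pt "0 0 0 -2.5 0 0 2" --pt "2.5 5.7 -0.9 -0.3 -2 -1.3 2" --pt "2.5 5.7 -0.9 -0.2 -2.1 -1.2 2" --pt "2.5 5.7 -0.9 0 -2.1 -1.1 2" --pt "2.5 5.7 -0.8 0.1 -2.2 -1 2" --pt "2.5 5.7 -0.9 0.25 -2.2 -0.9 2" --pt "2.5 5.7 -0.9 0.4 -2.2 -0.8 2" --pt "2.5 5.7 -0.9 0.5 -2.3 -0.6 2" --pt "0 0 0 0 0 0 2"

```text
time: 19.48
position: [0.5118, -0.2949, 0.1933]
tool_rot: [0.173, 1.568, -0.168]
ft_force: [0.1, -0.6, -2.2]
grip_width: 0.346
```

>>> jog_arm --pt "0 0 0 0 0 0 2" --pt "0 0 0 0 0 0 2" --pt "0 0 0 0 0 0 2"

```text
time: 19.85
position: [0.5114, -0.2929, 0.1953]
tool_rot: [0.17, 1.566, -0.167]
ft_force: [0.4, -0.2, -0.8]
grip_width: 0.339
```

Run:
```python
from goal import *
s=get_state();print(s["time"],s["qd"].round(3),s["grip_width"]*87);G=np.load("gripT.npy")
plan([([.5108,-.294,.053],G[:3,:3])],s=s,dmax=3,jaw=2)
```

```text
19.85 [ 0.001  0.004  0.004 -0.005  0.002  0.003 -0.   ] 29.512997315696488
[0,0,0,2.85,-0.03,0,2],
[0,0,0,2.84,-0.02,0,2],
[0,0,0,2.85,-0.03,0,2],
[0,0.1,0,2.85,-0.03,-0.01,2],
[0,0,0,2.84,-0.02,0.01,2],
  #-> [ 0.511 -0.294  0.053]
```

>>> jog_arm --pt "0 0 0 3 0 0 2" --pt "0 0 0 3 0 0 2" --pt "0 0 0 3 -0.1 0 2" --pt "0 0 0 2.5 0 0 2" --pt "0 0 0 1.5 0 0 2" --pt "0 0 0 1 0 0 2" --pt "0 0 0 0 0 0 2" --pt "0 0 0 0 0 0 2" --pt "0 0 0 0 0 0 2"

```text
time: 20.98
position: [0.5114, -0.2944, 0.0556]
tool_rot: [0.17, 1.566, -0.168]
ft_force: [0.2, 0.4, -1.6]
grip_width: 0.341
```

>>> jog_arm --pt "0 0 0 0.3 0 0 2" --pt "0 0 0 0.2 0 0 2" --pt "0 0 0 0.2 0 0 2" --pt "0 0 0 0.1 0 0 2" --pt "0 0 0 0.1 0 0 2" --pt "0 0 0 0 0 0 2" --pt "0 0 0 0 0 0 2" --pt "0 0 0 0 0 0 2"

```text
time: 21.98
position: [0.5108, -0.2941, 0.0457]
tool_rot: [0.171, 1.567, -0.167]
ft_force: [0.2, -0.1, -2.5]
grip_width: 0.344
```

>>> jog_arm --pt "0 0 0 0.05 0 0 2" --pt "0 0 0 0 0 0 2" --pt "0 0 0 0 0 0 2"

```text
time: 22.35
position: [0.5109, -0.2941, 0.0454]
tool_rot: [0.171, 1.567, -0.168]
ft_force: [-0.5, 1.4, 0.8]
grip_width: 0.338
```

>>> jog_arm --pt "0 0 0 0.05 0 0 2" --pt "0 0 0 0 0 0 2" --pt "0 0 0 0 0 0 2"

```text
time: 22.72
position: [0.5109, -0.2941, 0.0454]
tool_rot: [0.17, 1.567, -0.168]
ft_force: [-2.3, 0.9, 5.6]
grip_width: 0.339
```

Contact is felt (+5.6 N and no further descent), so it rests on the tray floor. I'll release, open gently, retreat upward and look.

>>> jog_arm --pt "0 0 0 -0.05 0 0 2" --pt "0 0 0 0 0 0 3.6" --pt "0 0 0 0 0 0 4.5" --pt "0 0 0 0 0 0 6" --pt "0 0 0 0 0 0 6" --pt "0 0 0 -1.5 0 0 6" --pt "0 0 0 -3 0 0 6" --pt "0 0 0 -5 0 0 6" --pt "0 0 0 -6 -2 0 6" --pt "0 0 0 -6 -3 0 6"

```text
time: 23.98
position: [0.5018, -0.3405, 0.2589]
tool_rot: [0.168, 1.565, -0.166]
ft_force: [0.4, -1.0, -0.3]
grip_width: 0.693
```

>>> jog_arm --pt "0 0 0 -5 -4 -1 8.7" --pt "0 0 0 -2 -1.5 -1 8.7" --pt "0 0 0 0 0 0 8.7" --pt "0 0 0 0 0 0 8.7" --pt "0 0 0 0 0 0 8.7"

```text
time: 24.6
position: [0.4712, -0.3874, 0.3214]
tool_rot: [0.171, 1.57, -0.163]
ft_force: [0.1, 0.8, 0.4]
grip_width: 0.992
```

```bash
python3 look.py w7
python3 - <<'E'
from h import *
for n in("scene","side"):
    im,d=get_image(n);cv2.imwrite(f"pics/{n}9.png",im[:,:,::-1])
    np.savez(n+"9.npz",im=im,d=d)
    W=cloud(n,d).reshape(-1,3);L=W[((W>[.38,.22,.085])&(W<[.56,.41,.115])).all(1)];ax=np.array([.4475,.3377])
    g=L[np.linalg.norm(L[:,:2]-ax,axis=1)>.05];c,v,s=pca(g[:,:2]);print(n,"grip",len(g),g.mean(0),np.degrees(np.arctan2(v[0,1],v[0,0])))
E
```

```text
[ 0.001 -0.001  0.005 -0.01   0.005  0.     0.002] [ 0.47123213 -0.3873991   0.32141401]
tray ((520.8909912109375, -306.99041748046875), (250.1051788330078, 159.7576141357422), 78.77669525146484)
th ((511.8792724609375, -291.37432861328125), (165.5958709716797, 48.59695816040039), 77.29454803466797)
z top 0.060178561118328644 y -0.3746264107493536 -0.20944672492636374
handle c [ 0.50827896 -0.31068672] heading 77.46103900413028 width 0.03074562599792325 mid off -0.00017644078263668282
ends -0.06317898247299414 0.10241948931403314 len 0.16559847178702727
head ((524.7362060546875, -233.77923583984375), 24.745691299438477)
handle rect ((508.3265075683594, -312.5522766113281), (122.80096435546875, 30.280799865722656), 77.99962615966797)
scene grip 144 [0.49338487 0.25875398 0.09595822] -61.2254664853784
side grip 199 [0.48840774 0.26962242 0.09981905] 121.67081465826011
```

View pics/w7.png

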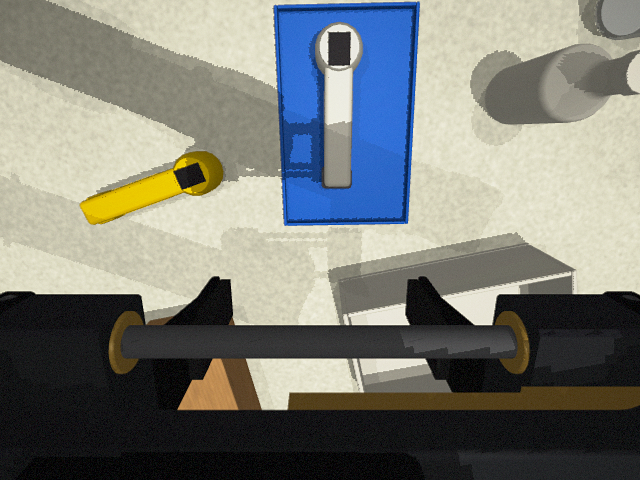

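View pics/scene9.png

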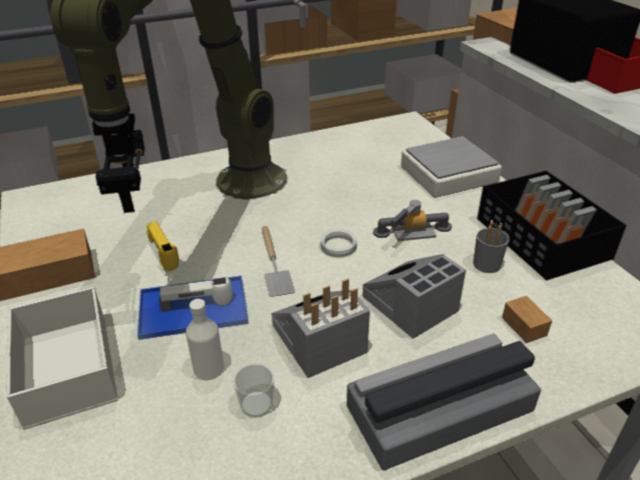

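View pics/side9.png

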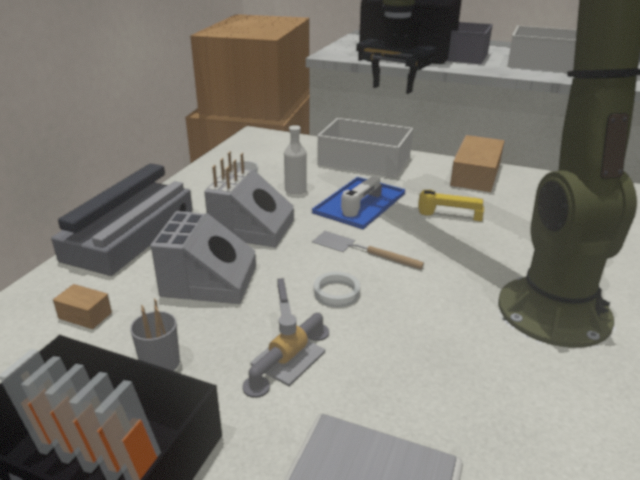

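The thermometer lies in the tray as before: head (338,47), handle to (338,187) in the wrist view. The bottle and stick cup stand where they were. The lever still points at about -59° (side view at (285,300)), and the gripper is clear of everything. Handing in.

```bash
python3 -c "
from bench import *
print(close_job())"
```

```text
the job is handed in; nothing more can be done
None
```

I carried out the whole job in the order asked and handed it in at about 25 s of the 64 s allowed. No verdict was reported.

- **Valve:** The lever was already about 20° open at the start, not closed. I gripped it and turned it clockwise. From the wrist camera it ended about 44° to 45° open. The pipe's heading read 74.6° and 75.8° in two wrist views, which leaves about 1° of doubt. The two room cameras put the lever at -58° and -61°, against -59° from the wrist.
- **Measurement:** I held the thermometer still for more than 3 s in front of the patch on the mould with sticks. The window was about 101 mm from the patch, square to within 0.5°, and 2 to 3 mm or less off its centre. Nothing touched the mould.
- **Return:** I lowered the thermometer window down until I felt about 6 N of contact, then opened the gripper. It lies within about 1 mm and 0.5° of where it started, and the gripper is clear of everything.
- **Surroundings:** The bottle and the cup of sticks stand where they were in the last pictures.

No check failed. The only disagreement was the few degrees between cameras on the lever angle.

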